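# Lock the instrument case

## Task

Shut the lid of the instrument case, then take the steel shackle from its parking block, put its legs through the hasp eye and into the padlock body on the front of the case, and press it down until the hidden pawl clicks, so that it stays down by itself when you let go. How deep the click lies differs each time, so feel for it, and never push the shackle into the lock with more than 35 N. Leave the other things on the bench where they are.

Things in the scene. Friction and masses are not known exactly. Their poses are not given: they have to be found in the camera images.
- shackle: Loose U-shaped steel padlock shackle, 180 g, upright with its legs in the parking block. Origin = centre of its crown, a flat-sided bar 56 mm long (x), 12 mm wide (y), 12 mm high (z): grip it across y from above. Two round legs, 12 mm diameter, at x = +22 and -22 mm run down 95 mm to tips tapered to 7 mm over the last 5 mm. Legs alike: either way round fits.
- park: Fixed black block 92 x 46 x 35 mm (x, y, z) in which the shackle is parked; origin under its centre, on the table. Two 14 mm square holes, 27 mm deep, at x = +22 and -22 mm. The shackle lifts straight out; parked, its crown's centre is 103 mm above the table.
- lock: Steel padlock body, 76 x 34 x 70 mm (x, y, z), fixed upright to the front of the instrument case; origin under its centre, on the table; x points to the case. Two 14 mm square holes with 2 mm chamfers open in its top at x = +22 (under the hasp eye) and x = -22 mm. More than 35 N between shackle and lock spoils it.
- lock_top (a point): Centre of the lock's top face, 70 mm up. Inside, unseen: a spring meets the leg tips 11 to 33 mm below this top, pushing up 3 to 8 N; a pawl snaps into a leg's groove with the tips 38 to 60 mm below it, different each time. The push peaks at about 8 to 13 N, then drops a little; a hard stop is 1.5 mm below the click. Clicked, the shackle stays down when let go; else it springs up about 27 mm.
- lid (a joint): Opening angle of the instrument case's lid in rad: 0 = shut, up to 0.8 at the start. Hinged at the case's far (+x) edge, stiff: it stays where it is left; 1 to 8 N down near the front edge closes it.
- lid_hinge (a point): Point on the lid's hinge axis, mid-width, 65 mm above the table; axes of the case (fixed to it): y along the hinge, -x towards the lock (the lock's centre is 280 mm away along -x).
- lid_front (a point): Point on the lid's outer face, mid-width, 30 mm behind its front edge (210 mm from the hinge axis along the lid, 18.5 mm above the axis when shut): a place to push down. The lid is a rigid aluminium plate 240 x 260 x 18 mm on an aluminium case 240 x 260 x 65 mm; z axis = the lid's outward normal.
- hasp_eye (a point): Centre of the 18 x 18 mm hole in the 34 mm wide, 4 mm thick steel hasp tab that sticks out of the lid's front edge. With the lid shut it lies over the lock's +x hole, its upper face 6.5 mm above the lock's top. The lid cannot shut over a shackle already in the lock.
- small_padlock: Bystander: small closed brass padlock lying flat, 60 x 34 x 18 mm, near the parking block; origin under its centre. To be left alone.
- micrometer: Bystander: steel micrometer head lying down, 100 mm long, 18 mm thick, beside the lock; origin under its centre. To be left alone.
- star_knob: Bystander: black five-lobed knob, 44 mm across, 36 mm high with its stud, by the case; origin under its centre. To be left alone.
- vial: Bystander: small glass jar with white cap, 26 mm diameter, 50 mm tall, beside the lock; origin under its centre. To be left alone.
- dish: Bystander: white bowl 80 mm across, 22 mm high, beside the case; origin under its centre. To be left alone.
- clamp_block: Bystander: clear block 45 x 22 x 24 mm with a wing screw, 44 mm high in all, near the parking block; origin under its centre. To be left alone.
There are look-alikes about, which are no part of the job. What is shaped like the shackle but blue or pink is not meant.

How it is judged:
On the way, in this order (a step that is already met when the one before it is completed fails the run):
1. the case's lid is shut (within 0.04 rad) (value of joint lid below 0.04 rad), for 0.2 s.
2. with the lid shut, both shackle legs have entered the lock's holes (tips at least 8 mm down) (x of shackle in the frame of lock between -0.004 and 0.004 m and y of shackle in the frame of lock between -0.004 and 0.004 m and angle between shackle's own z axis and vertical below 0.12 rad and z of shackle in the frame of lock below 0.157 m and value of joint lid below 0.04 rad).
At the end, for the whole second after the job is handed in: The lid is shut within 0.04 rad, and the shackle, let go and at rest, is held down in the lock by the pawl: its crown's centre no more than 129 mm above the lock's underside (unlatched it would spring up to 132 mm or more), within 4 mm of the lock's centre both ways, and upright within 0.12 rad (x of shackle in the frame of lock between -0.004 and 0.004 m and y of shackle in the frame of lock between -0.004 and 0.004 m and angle between shackle's own z axis and vertical below 0.12 rad and z of shackle in the frame of lock below 0.1295 m and value of joint lid below 0.04 rad and linear speed of shackle below 0.01 m/s); the robot touches nothing.
It fails at once if the shackle is pushed against the lock with more than 35 N (contact force between shackle and lock above 35 N).
It fails at once if a bystander is moved more than 30 mm (distance of any of small_padlock, micrometer, star_knob, vial, dish, clamp_block from where it was at the start of the episode above 0.03 m).
It also fails if it takes over 67 s, if anything falls off the work surface, if the arm or the gripper's body presses on something with over 40 N, if the wrist force passes 120 N, or if a joint passes its speed limit or range.

## Robot

A 7-joint arm with a two-finger parallel gripper is mounted at the origin on the work surface. World frame = base frame: x ahead of the robot, y to its left, z up, the work surface at z = 0. Lengths are in m, angles in rad, forces in N, time in s.
With the tool pointing down it reaches from about 0.35 to 0.9 m from the base axis. Payload 8.1 kg.
Tool frame: the origin (TCP) lies at the centre of the arm's flange, where the gripper is bolted on; the fingertips stand 178 mm ahead of it and the grasp point (between the pads) lies 159 mm ahead of it; z points along the fingers, y is the direction in which the jaws open and shut (so a half turn about z gives the same grasp; the last joint's range is limited). The gripper opens to 92 mm and grips with 3 to 60 N. Pads are 19 mm wide; open, the fingers measure 130 mm over their backs; the gripper's body (75 mm by 190 mm) begins 47 mm behind the grasp point.
Start: joints at [1.137, 0.434, 0.025, 1.573, -0.012, 1.134, -0.075], TCP at [0.203, -0.591, 0.405] pointing down, gripper open.
Joint ranges: [-2.62, 2.62], [-0.44, 2.09], [-1.27, 1.32], [0.08, 2.57], [-1.32, 4.46], [0.12, 2], [-2.74, 2.74]. Speed limits (rad/s): [2.22, 2.22, 3.01, 3.01, 3.14, 3.14, 3.14].

## Interface

Orientations are given as a rotation vector (axis times angle).
In Python, from cell import arm gives the robot as it stands. The module is installed in compiled form; this text tells all that it offers.
- The arm moves only by the tool move_arm, never from a script. Its argument "steps" is a list of rows, each a list of 4 numbers: the shift along the tool's x, y, z in mm, then the turn about the tool's z in rad. In form: [[x, y, z, twist], ...]. A call has 1 to 20 rows; each row is the pose to reach, as a shift and turn from the pose commanded when the call began, along the tool's axes at that moment; what a row does not reach only later rows make up. A row lasts 1/8 s, in which the tool goes at most 62.5 mm and 10.7 degrees, less where a joint would pass 70% of its speed; a pose out of reach is approached as far as the arm can. A call with a gripper value outside its range is refused whole. "grip" is the finger opening in mm, from 0 to 91.8, set as the call begins (left out, the last holds). The fingers move at their own pace and stop on an object; "grip_force" is the grip in N (left out, the last holds). Time passes only in rows, so rows that repeat a pose let the fingers close. It gives the time, the measured TCP pose, the force and the opening at its end, in the units of the state.
- arm.observe(): the state, without advancing time (a new reading comes with each control period).
- arm.get_image(name): name is "scene" or "top" or "wrist"; returns the picture (480x640x3 uint8, red, green, blue); there is no depth.
- arm.camera_info(name): a dict with "mtx" (3x3 intrinsics, pixels), "pose" (4x4, takes a point from camera to world coordinates); the wrist camera has in their place "T_tool_cam" (4x4, takes a point from camera to tool coordinates, whose origin is the TCP and whose axes are the flange's). Camera axes: x right, y down, z forward; pixel columns grow to the right and rows downward; lengths in m; the calibration is good to about 2 mm. A picture is of the moment at which its call begins: read the wrist's pose just before it. camera_info takes no time and is no camera call.
- arm.sign_off(): hands the job in, once; it reports no verdict.
The state is a dict: "clock": time; "joints": joint angles; "dq": joint speeds; "joint_efforts": joint torques, N m; "position": TCP position; "ee_rot": TCP orientation; "force": force on the tool from outside, world axes, zero at the start; "ft_torque": the same for the moment, N m; "width": opening from 0.0 (shut) to 1.0 (fully open).
Only numpy, scipy, OpenCV 4.12 (cv2) and the standard library are available. Lean on these libraries where they do the work, as an engineer would, in place of code of your own. Each camera call takes 0.05 s, during which the arm holds its last target.

## Working session

There is one attempt and no reset: what is moved stays moved. The work goes in short steps, Python scripts to look and compute and a tool call to move; the robot and the scene stay as the last step left them, time stands still between calls to the robot, and variables do not carry over. Pictures are saved under pics/ and viewed, and the job is handed in when it is done.

Besides the shell and the picture viewer there is one more tool, called after "Emit:" as name([rows], argument=value, ...), one row to a line, values as JSON. move_arm: Moves the arm, as the interface text tells. Its arguments: {"type":"object","properties":{"steps":{"type":"array"},"grip":{"type":"number"},"grip_force":{"type":"number"}},"required":["steps"]}

```bash
mkdir -p pics; cat > h.py <<'E'
import numpy as np, cv2
from cell import arm
from scipy.spatial.transform import Rotation as R
def save(n,im): cv2.imwrite('pics/'+n+'.png',im[:,:,::-1])
E
python3 - <<'E'
from h import *
o=arm.observe();print(o)
for n in('scene','top','wrist'):
    im=arm.get_image(n);save(n+'0',im);np.save(n+'0.npy',im);i=arm.camera_info(n);print(n,{k:np.round(v,4).tolist() if not isinstance(v,str) else v for k,v in i.items()})
E
```

```text
{'clock': 0.0, 'joints': array([ 1.13736893,  0.43520478,  0.02494343,  1.5741394 , -0.01156247,
        1.13397506, -0.07509329]), 'dq': array([-9.64037551e-05,  9.61570475e-04,  7.39020295e-04, -1.25967380e-03,
        1.49889508e-03,  5.56459216e-04, -8.91703724e-04]), 'joint_efforts': array([ 6.25297998e-04, -6.67848229e+01,  9.85170119e-01, -3.14456069e+01,
       -6.04493427e-02,  4.28140350e-02,  1.51258837e-04]), 'position': array([ 0.20291237, -0.59088341,  0.40393936]), 'ee_rot': array([-3.09721184e+00, -5.17012467e-01,  6.61920162e-04]), 'force': array([ 0.21061409, -0.78615518, -0.06326792]), 'ft_torque': array([-0.02914573,  0.04362549,  0.0236621 ]), 'width': 0.9993769086096552}
scene {'mtx': [[527.6778, 0.0, 317.8633], [0.0, 527.6778, 240.0927], [0.0, 0.0, 1.0]], 'pose': [[0.8694, 0.2684, -0.4149, 1.1401], [0.4941, -0.4857, 0.7211, -1.0708], [-0.008, -0.8319, -0.5549, 0.884], [0.0, 0.0, 0.0, 1.0]]}
top {'mtx': [[558.9204, 0.0, 317.2196], [0.0, 558.9204, 244.0681], [0.0, 0.0, 1.0]], 'pose': [[-0.0271, -0.9929, 0.1157, 0.3967], [-0.9994, 0.0247, -0.0222, -0.022], [0.0192, -0.1162, -0.993, 1.3779], [0.0, 0.0, 0.0, 1.0]]}
wrist {'mtx': [[343.2932, 0.0, 323.0209], [0.0, 343.2932, 241.3685], [0.0, 0.0, 1.0]], 'T_tool_cam': [[-0.0002, -0.9506, -0.3104, 0.0837], [1.0, -0.0001, -0.0004, -0.0003], [0.0003, -0.3104, 0.9506, 0.0193], [0.0, 0.0, 0.0, 1.0]]}
```

View pics/scene0.png

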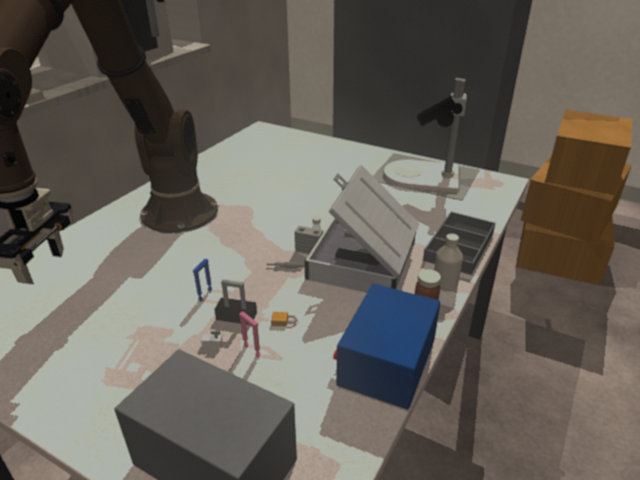

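View pics/top0.png

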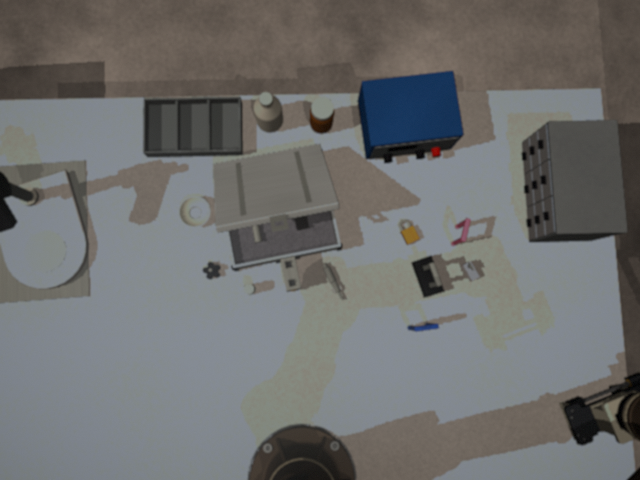

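View pics/wrist0.png

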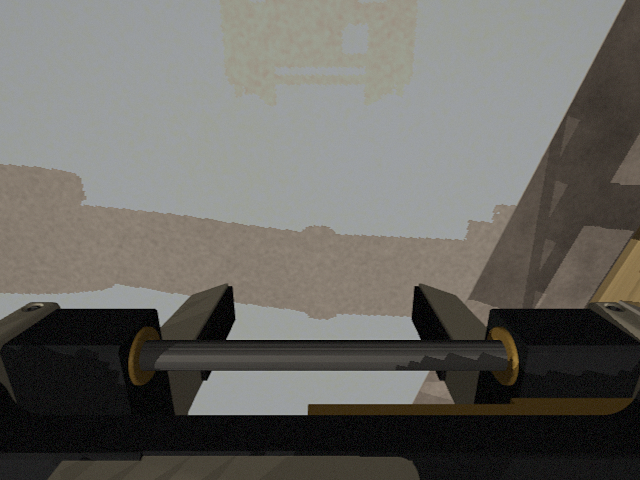

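The scene picture shows three shackle shapes. The blue one is at scene (202,278) / top (423,327). The grey steel one in the black block is at scene (233,293) / top (440,272). The pink one is at scene (250,333) / top (473,230). I choose the grey steel one in the black block. The case has its lid open at top (275,190), and the lock is at top (292,272). Next I'll check in close crops.

```bash
python3 - <<'E'
from h import *
t=np.load('top0.npy');s=np.load('scene0.npy')
def br(a): return np.clip(a.astype(float)*1.6,0,255).astype(np.uint8)
a=cv2.resize(br(t[215:345,390:510]),None,fx=5,fy=5,interpolation=2)[:600]
b=cv2.resize(br(t[130:310,190:360]),None,fx=3.3,fy=3.3,interpolation=2)
save('c_top_park',a);save('c_top_case',b)
save('c_sc_park',cv2.resize(br(s[250:370,180:310]),None,fx=5,fy=5,interpolation=2))
save('c_sc_case',cv2.resize(br(s[160:300,250:430]),None,fx=4.2,fy=4.2,interpolation=2))
E
```

```text
(no output)
```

View pics/c_top_park.png

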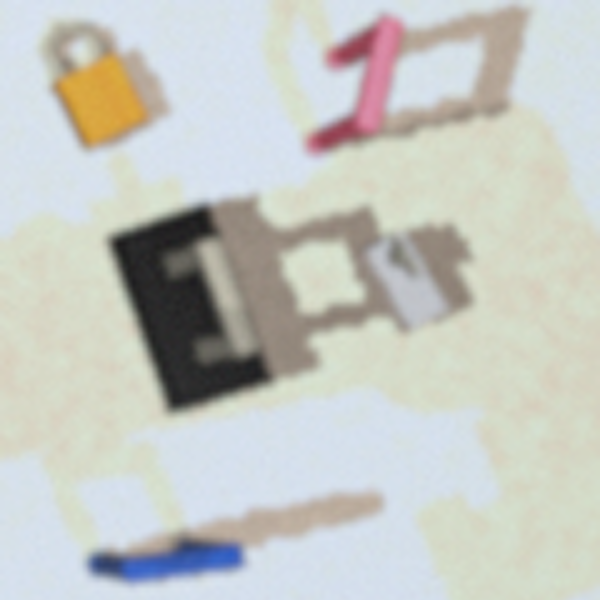

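View pics/c_top_case.png

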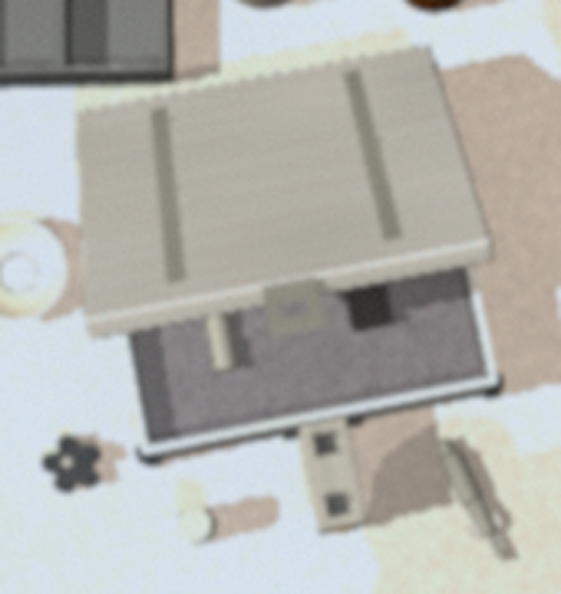

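View pics/c_sc_park.png

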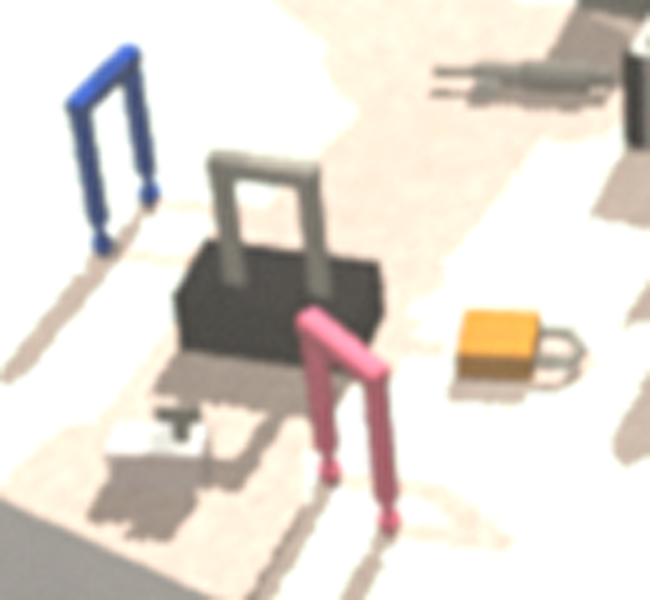

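View pics/c_sc_case.png

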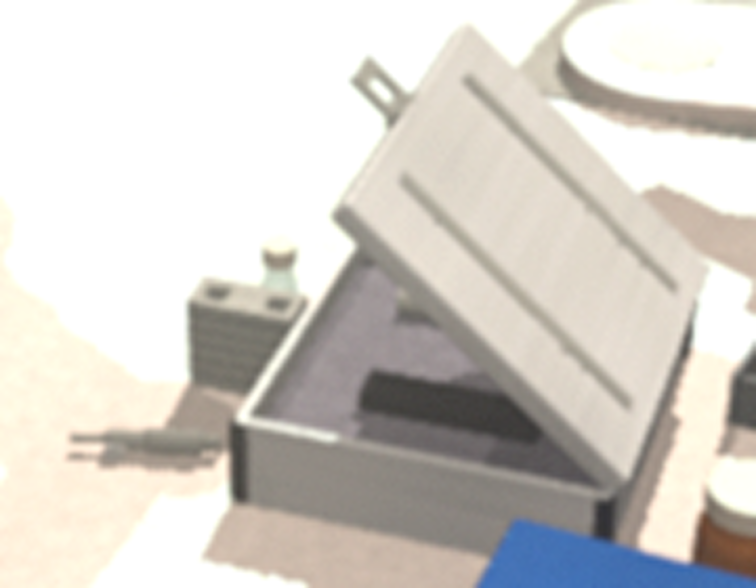

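The crops confirm it: the steel shackle stands in the black block (crown at about top px (436,274)), and blue and pink are decoys. The lock holes show at about top (288.5,264) and (292,282). The vial, knob and micrometer stand around the lock.

```bash
cat >> h.py <<'E'
def ray(n,u,v,T=None):
    i=arm.camera_info(n);T=i['pose'] if T is None else T
    d=T[:3,:3]@np.linalg.solve(i['mtx'],[u,v,1.]);return T[:3,3],d
def onz(n,u,v,z,T=None):
    c,d=ray(n,u,v,T);return c+d*(z-c[2])/d[2]
def two(ua,ub):
    c1,d1=ray('top',*ua);c2,d2=ray('scene',*ub)
    s=np.linalg.lstsq(np.c_[d1,-d2],c2-c1,rcond=None)[0]
    p,q=c1+d1*s[0],c2+d2*s[1];return (p+q)/2,np.linalg.norm(p-q)
def wT(o):
    T=np.eye(4);T[:3,:3]=R.from_rotvec(o['ee_rot']).as_matrix();T[:3,3]=o['position']
    return T@arm.camera_info('wrist')['T_tool_cam']
E
python3 - <<'E'
from h import *
f=lambda x,y:(x/5+390,y/5+215)
g=lambda x,y:(x/3.3+190,y/3.3+130)
s=lambda x,y:(x/5+180,y/5+250)
k=lambda x,y:(x/4.2+250,y/4.2+160)
P=lambda a,p:print(a,np.round(p,4))
a=onz('top',*f(207,242),.109);b=onz('top',*f(247,353),.109);c=(a+b)/2
P('crown far edges',[a,b,c]);P('ctr',onz('top',*f(228,297),.109))
a=onz('top',*f(183,263),.035);b=onz('top',*f(213,348),.035);P('legs at .035',[a,b,(a+b)/2]);
a=onz('top',*g(325,443),.07);b=onz('top',*g(336,502),.07);P('lock holes',[a,b,(a+b)/2]);d=a-b;print('yaw',np.arctan2(d[1],d[0]),np.linalg.norm(d))
a=onz('scene',*k(278,303),.07);b=onz('scene',*k(218,292),.07);P('lock holes scene',[a,b,(a+b)/2]);d=a-b;print('yaw',np.arctan2(d[1],d[0]),np.linalg.norm(d))
a=onz('top',*g(147,448),.065);b=onz('top',*g(497,383),.065);P('case front corners',[a,b]);d=a-b;print('yaw',np.arctan2(d[1],d[0])-np.pi/2,np.linalg.norm(d))
P('lid front right corner',two(g(490,238),k(345,207))[0]);
P('lid front left top corner',two(g(85,315),k(465,28))[0]);
P('eye',two(g(293,308),k(378,88))[0]);
for n,p in dict(vial=(195,522),mic=(478,495),knob=(72,462)).items():P(n,onz('top',*g(*p),.02))
for n,p in dict(pad=(100,100),clamp=(408,280),pink=(350,80),blue=(165,560)).items():P(n,onz('top',*f(*p),.02))
E
```

```text
crown far edges [[ 0.4936 -0.3101  0.109 ]
 [ 0.4425 -0.3258  0.109 ]
 [ 0.4681 -0.3179  0.109 ]]
ctr [ 0.4682 -0.3184  0.109 ]
legs at .035 [[ 0.4894 -0.3147  0.035 ]
 [ 0.448  -0.3272  0.035 ]
 [ 0.4687 -0.3209  0.035 ]]
lock holes [[0.5032 0.0175 0.07  ]
 [0.4611 0.0106 0.07  ]
 [0.4821 0.014  0.07  ]]
yaw 0.16246292608773277 0.042618644575458026
lock holes scene [[0.5073 0.0201 0.07  ]
 [0.4646 0.0123 0.07  ]
 [0.4859 0.0162 0.07  ]]
yaw 0.18008219102339418 0.043438893044502214
case front corners [[ 0.5032  0.1442  0.065 ]
 [ 0.5436 -0.1065  0.065 ]]
yaw 0.15945677212907694 0.2539095527408133
lid front right corner [ 0.6175 -0.0936  0.2345]
lid front left top corner [0.5738 0.1608 0.2307]
eye [0.5742 0.0307 0.2445]
vial [0.4516 0.1154 0.02  ]
mic [ 0.466  -0.0927  0.02  ]
knob [0.498  0.2049 0.02  ]
pad [ 0.5717 -0.281   0.02  ]
clamp [ 0.4793 -0.428   0.02  ]
pink [ 0.5786 -0.4051  0.02  ]
blue [ 0.3471 -0.3021  0.02  ]
```

```bash
cat >> h.py <<'E'
def yaw(o):
    M=R.from_rotvec(o['ee_rot']).as_matrix();return np.arctan2(M[1,0],M[0,0])
def go(p,y,o=None):
    o=o or arm.observe();M=R.from_rotvec(o['ee_rot']).as_matrix()
    s=M.T@(np.array(p)-o['position'])*1000
    tw=-(y-yaw(o));tw=(tw+np.pi)%(2*np.pi)-np.pi
    print('shift mm',np.round(s,1),'twist',round(tw,3),'yaw',round(yaw(o),3),'pos',np.round(o['position'],4),'F',np.round(o['force'],2),'w',round(o['width']*91.8,1),'t',round(o['clock'],2));return s,tw
E
python3 - <<'E'
from h import *
go([.613,.036,.45],.163)
E
```

```text
shift mm [ 591.4 -459.9  -45.4] twist 0.168 yaw 0.331 pos [ 0.2029 -0.591   0.4041] F [-0.59  0.19  0.21] w 91.7 t 0.15
```

Emit:
move_arm([
  [20, -15, -20, 0.01],
  [55, -43, -45, 0.02],
  [92, -72, -45, 0.03],
  [129, -100, -45, 0.04],
  [166, -129, -45, 0.05],
  [203, -158, -45, 0.06],
  [240, -187, -45, 0.07],
  [277, -216, -45, 0.08],
  [314, -244, -45, 0.09],
  [351, -273, -45, 0.1],
  [388, -302, -45, 0.11],
  [425, -331, -45, 0.12],
  [462, -360, -45, 0.13],
  [499, -388, -45, 0.14],
  [536, -417, -45, 0.15],
  [570, -444, -45, 0.16],
  [588, -457, -45, 0.168],
  [591, -460, -45, 0.168],
  [591, -460, -45, 0.168],
], grip=0)

```text
clock: 2.52
position: [0.6123, 0.0351, 0.4494]
ee_rot: [3.131, 0.255, -0.001]
force: [0.1, -0.3, -0.2]
width: 0.006
```

```bash
python3 - <<'E'
from h import *
o=arm.observe();go([.613,.036,.45],.163,o)
T=wT(o);im=arm.get_image('wrist');save('w1',np.clip(im*1.5,0,255).astype(np.uint8))
h=np.array([.759,.060]);d=np.array([np.cos(.163),np.sin(.163)])
for th in(.69,.6,.5,.4,.3,.2,.1,0):
  r=.21*np.cos(th)-.0185*np.sin(th);z=.065+.21*np.sin(th)+.0185*np.cos(th)
  print(th,np.r_[h-r*d,z+.178].round(4))
E
```

```text
shift mm [ 0.8 -0.7 -0.6] twist -0.001 yaw 0.162 pos [0.6123 0.0351 0.4494] F [ 0.14 -0.3  -0.19] w 0.6 t 2.52
0.69 [0.6108 0.0356 0.3909]
0.6 [0.5983 0.0336 0.3768]
0.5 [0.5859 0.0315 0.3599]
0.4 [0.5752 0.0298 0.3418]
0.3 [0.5664 0.0283 0.3227]
0.2 [0.5595 0.0272 0.3029]
0.1 [0.5546 0.0264 0.2824]
0 [0.5518 0.0259 0.2615]
```

View pics/w1.png

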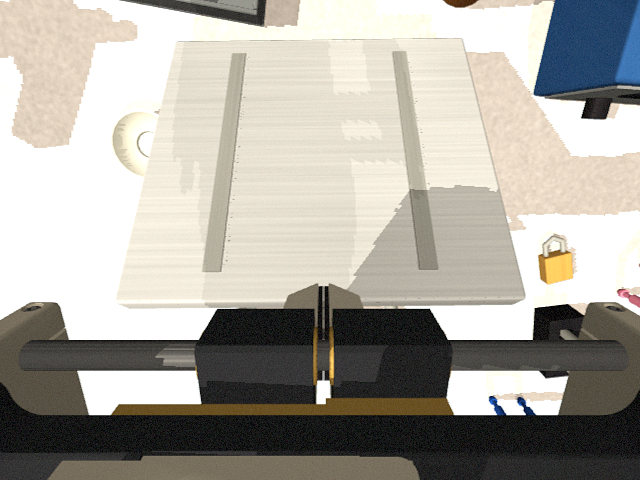

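Emit:
move_arm([
  [0, 0, 30, 0],
  [0, 0, 50, 0],
  [-2, 0, 60, 0],
  [-9, 0, 67, 0],
  [-14, 0, 73, 0],
  [-21, 0, 81, 0],
  [-27, 0, 90, 0],
  [-32, 0, 99, 0],
  [-37, 0, 108, 0],
  [-42, 0, 117, 0],
  [-46, 0, 127, 0],
  [-50, 0, 137, 0],
  [-53, 0, 147, 0],
  [-56, 0, 157, 0],
  [-58, 0, 167, 0],
  [-60, 0, 176, 0],
])

```text
clock: 4.58
position: [0.5532, 0.0262, 0.273]
ee_rot: [-3.131, -0.255, 0.0]
force: [0.7, -0.2, 1.1]
width: 0.0
```

```bash
python3 - <<'E'
from h import *
o=arm.observe();go([.552,.026,.2615],.163,o)
E
```

```text
shift mm [-1.3 -0.  11.5] twist -0.0 yaw 0.163 pos [0.5532 0.0262 0.273 ] F [ 0.75 -0.21  1.08] w 0.0 t 4.58
```

Emit:
move_arm([
  [-1, 0, 4, 0],
  [-1, 0, 7, 0],
  [-1, 0, 9, 0],
  [-1, 0, 11, 0],
  [-1, 0, 12, 0],
  [-1, 0, 12, 0],
])

```text
clock: 5.32
position: [0.5523, 0.026, 0.2618]
ee_rot: [3.131, 0.255, -0.0]
force: [-2.3, -0.7, 3.0]
width: 0.005
```

```bash
python3 - <<'E'
from h import *
o=arm.observe();go([.552,.026,.2615],.163,o)
E
```

```text
shift mm [-0.3 -0.1  0.3] twist -0.0 yaw 0.163 pos [0.5523 0.026  0.2618] F [-2.3  -0.74  3.02] w 0.4 t 5.33
```

Emit:
move_arm([
  [0, 0, 1, 0],
  [0, 0, 2, 0],
  [0, 0, 2, 0],
])

```text
clock: 5.7
position: [0.5523, 0.026, 0.2616]
ee_rot: [3.131, 0.255, 0.001]
force: [-8.9, -1.6, 24.2]
width: 0.006
```

```bash
python3 - <<'E'
from h import *
o=arm.observe();go([.552,.026,.2615],.163,o)
E
```

```text
shift mm [-0.3  0.   0.1] twist -0.0 yaw 0.163 pos [0.5523 0.026  0.2616] F [-8.87 -1.57 24.19] w 0.6 t 5.7
```

Emit:
move_arm([
  [0, 0, -20, 0],
  [0, 0, -60, 0],
  [-30, 0, -110, 0],
  [-70, 0, -150, 0],
  [-110, 0, -160, 0],
  [-128, 0, -160, 0],
  [-130, 0, -160, 0],
  [-130, 0, -160, 0],
])

```text
clock: 6.7
position: [0.425, 0.005, 0.4193]
ee_rot: [-3.131, -0.255, 0.0]
force: [-0.5, -0.3, -0.5]
width: 0.004
```

```bash
python3 - <<'E'
from h import *
o=arm.observe();go([.424,.005,.42],.163,o)
im=arm.get_image('wrist');np.save('w2.npy',im);np.save('w2T.npy',wT(o));save('w2',im)
im=arm.get_image('scene');np.save('s2.npy',im);save('s2',cv2.resize(im[150:290,230:430],None,fx=4,fy=4,interpolation=2))
E
```

```text
shift mm [-0.9 -0.2 -0.7] twist -0.0 yaw 0.163 pos [0.425  0.005  0.4193] F [-0.47 -0.29 -0.53] w 0.4 t 6.7
```

View pics/w2.png

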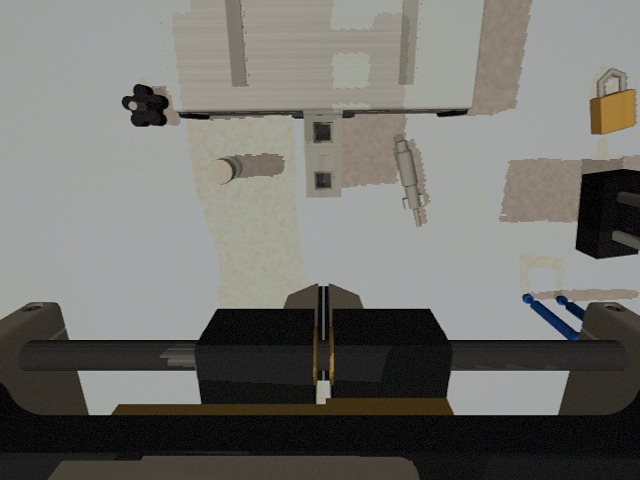

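View pics/s2.png

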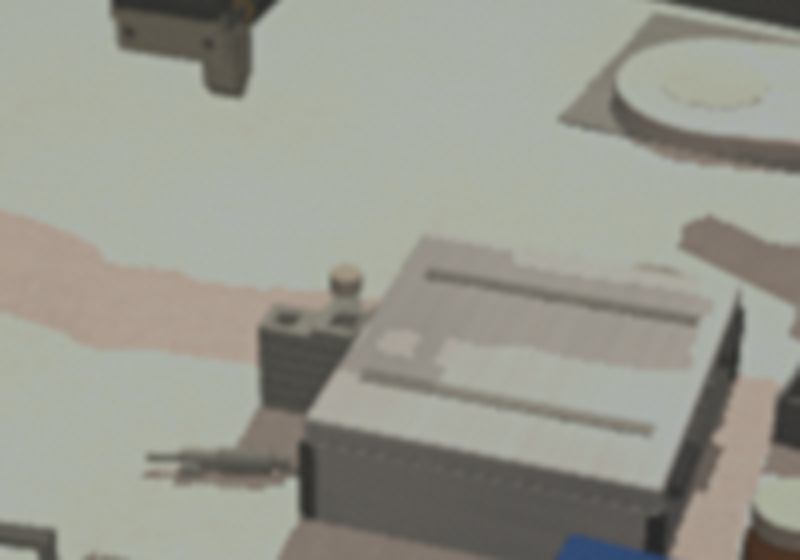

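The lid is shut, and the hasp tab lies over the lock's far hole. In the wrist view the hole centres are at about (322,131) and (323,180). Now I'll measure the hole centres to sub-pixel accuracy.

```bash
python3 - <<'E'
from h import *
im=np.load('w2.npy');T=np.load('w2T.npy')
c=im[100:205,295:350];save('w2c',cv2.resize(c,None,fx=6,fy=5.5,interpolation=0))
g=cv2.cvtColor(im,cv2.COLOR_RGB2GRAY)
for (r0,r1) in((118,146),(166,194)):
    s=g[r0:r1,306:340]; m=(s<80).astype(np.uint8)
    n,l,st,ce=cv2.connectedComponentsWithStats(m)
    for i in range(1,n):
        if st[i][4]>40: print(r0,st[i]+np.array([306,r0,0,0,0]),ce[i]+[306,r0])
# lock outline bottom edges
print(g[131,300:346].tolist());print(g[180,300:346].tolist());print(g[105:200,323].tolist())
E
```

```text
118 [313 122  18  21 298] [321.17114094 131.7114094 ]
166 [315 173  16  15 222] [322.64414414 180.05405405]
[163, 163, 164, 158, 139, 119, 120, 122, 120, 119, 118, 121, 118, 96, 65, 49, 39, 42, 48, 44, 44, 50, 44, 39, 43, 42, 40, 41, 38, 33, 83, 119, 118, 131, 139, 137, 136, 136, 135, 134, 137, 138, 135, 134, 131, 133]
[164, 163, 166, 165, 166, 158, 147, 137, 138, 138, 136, 135, 138, 135, 112, 84, 72, 41, 39, 46, 47, 44, 58, 63, 62, 65, 63, 63, 66, 65, 72, 118, 133, 134, 134, 136, 137, 138, 137, 138, 137, 135, 129, 132, 133, 132]
[144, 145, 139, 122, 110, 122, 123, 121, 123, 103, 123, 120, 123, 122, 121, 120, 121, 89, 87, 73, 45, 42, 44, 38, 45, 43, 39, 47, 39, 30, 32, 36, 28, 31, 38, 73, 111, 115, 140, 140, 137, 136, 133, 134, 136, 137, 132, 138, 140, 136, 116, 134, 134, 134, 133, 136, 135, 135, 134, 131, 133, 132, 136, 134, 136, 134, 112, 104, 59, 51, 51, 55, 52, 52, 59, 63, 68, 64, 40, 31, 37, 36, 62, 106, 114, 127, 136, 133, 134, 136, 134, 136, 147, 166, 164]
```

View pics/w2c.png

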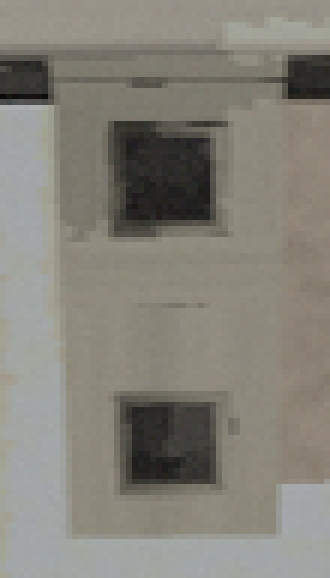

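```bash
python3 - <<'E'
from h import *
T=np.load('w2T.npy')
a=onz('wrist',323.2,180.5,.07,T);b=onz('wrist',323.0,132.5,.0765,T);e=onz('wrist',323.9,197.3,.07,T)
d=b-a;print(a,b,e,np.arctan2(d[1],d[0]),np.linalg.norm(d[:2]))
u=np.array([np.cos(.163),np.sin(.163),0])
print('ctr est',a+.022*u,b-.022*u,e+.038*u)
g=lambda x,y:(x/3.3+190,y/3.3+130)
# case front edge yaw in wrist view
p=onz('wrist',182,115,.0835,T);q=onz('wrist',466,115,.0835,T)
go([.405,-.33,.42],.298)
E
```

```text
[0.46147277 0.01120299 0.07      ] [0.50465509 0.01847115 0.0765    ] [0.44558442 0.00790672 0.07      ] 0.16675050633171623 0.04378971305237731
ctr est [0.48318115 0.01477313 0.07      ] [0.4829467  0.01490101 0.0765    ] [0.48308073 0.01407333 0.07      ]
shift mm [-74.2 327.4  -0.9] twist -0.135 yaw 0.163 pos [0.4251 0.0051 0.4192] F [ 0.36 -0.14  0.64] w 0.3 t 6.8
```

Emit:
move_arm([
  [-5, 20, 0, 0],
  [-13, 60, 0, -0.02],
  [-21, 105, 0, -0.04],
  [-30, 150, 0, -0.06],
  [-39, 195, 0, -0.08],
  [-48, 240, 0, -0.1],
  [-57, 285, 0, -0.12],
  [-65, 320, 0, -0.135],
  [-67, 333, 0, -0.135],
  [-67, 333, 0, -0.135],
  [-67, 333, 0, -0.135],
])

```text
clock: 8.18
position: [0.4126, -0.3331, 0.4195]
ee_rot: [-3.105, -0.469, 0.0]
force: [-0.3, -0.0, 0.3]
width: 0.001
```

```bash
python3 - <<'E'
from h import *
o=arm.observe();go([.413,-.335,.42],.298,o)
im=arm.get_image('wrist');np.save('w3.npy',im);np.save('w3T.npy',wT(o));save('w3',im)
save('w3c',cv2.resize(im[90:240,260:390],None,fx=4,fy=4,interpolation=0))
E
```

```text
shift mm [-0.2  1.9 -0.5] twist 0.002 yaw 0.3 pos [ 0.4126 -0.3331  0.4195] F [-0.34 -0.05  0.35] w 0.1 t 8.18
```

View pics/w3.png

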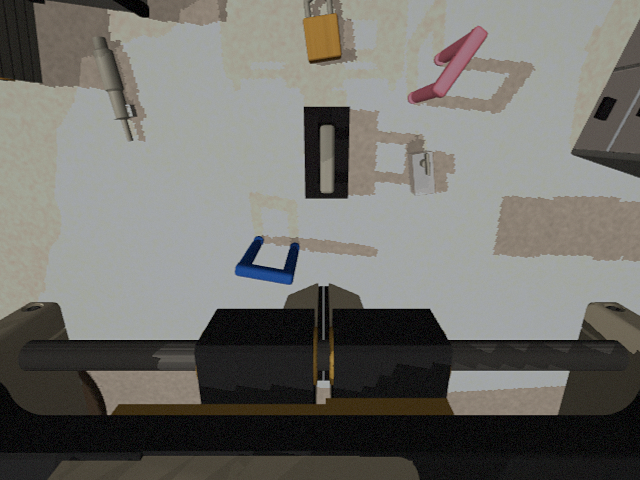

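View pics/w3c.png

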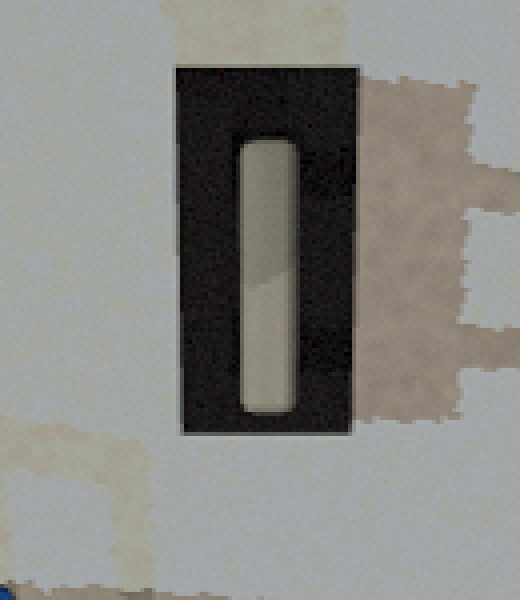

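The shackle crown, grey in the black block, shows at (327,159). It is well aligned with the image columns, and the padlock, pink shackle and clamp are clear of it.

```bash
python3 - <<'E'
from h import *
im=np.load('w3.npy');T=np.load('w3T.npy')
g=cv2.cvtColor(im,cv2.COLOR_RGB2GRAY)[112:204,308:346]
m=(g>75).astype(np.uint8);n,l,st,ce=cv2.connectedComponentsWithStats(m);i=1+np.argmax(st[1:,4]);print(st[i],ce[i]+[308,112])
ys,xs=np.nonzero(l==i)
print(cv2.minAreaRect(np.c_[xs,ys].astype(np.float32)))
for r in range(20,80,10): print(r+112, xs[ys==r].min()+308,xs[ys==r].max()+308)
f=lambda u,v:onz('wrist',u,v,.109,T)
a=f(327.1,124.3);b=f(327.1,193.3);print('len',np.linalg.norm(a-b),'ctr',(a+b)/2,f(327.1,158.8))
print('wid',np.linalg.norm(f(319.8,158)-f(334.5,158)))
d=a-b;print('yaw',np.arctan2(d[1],d[0]))
p=onz('wrist',*(305,151),.035,T)
c=onz('wrist',260+267/4,90+(67+435)/2/4,.035,T);print('park ctr',c)
C=f(327.1,158.8);
print('crown ctr',C);go([C[0],C[1],.40],.300)
E
```

```text
[ 12  13  14  68 904] [326.24004425 158.82632743]
((18.5, 46.49999237060547), (66.99998474121094, 12.999998092651367), 90.0)
132 320 332
142 320 332
152 320 332
162 320 333
172 320 333
182 320 332
len 0.0557251013797166 ctr [ 0.47034704 -0.3180433   0.109     ] [ 0.4711558 -0.3177904  0.109    ]
wid 0.01215183002707621
yaw 0.3030703555043992
park ctr [ 0.47145612 -0.31809171  0.035     ]
crown ctr [ 0.4711558 -0.3177904  0.109    ]
shift mm [60.5  2.7 19.7] twist -0.0 yaw 0.3 pos [ 0.4125 -0.3331  0.4197] F [-0.19 -0.33 -0.3 ] w 0.5 t 8.22
```

Emit:
move_arm([
  [25, 1, 30, 0],
  [50, 3, 60, 0],
  [59, 3, 90, 0],
  [59, 3, 90, 0],
  [59, 3, 110, 0],
  [59, 3, 130, 0],
  [59, 3, 145, 0],
  [59, 3, 155, 0],
  [59, 3, 158, 0],
  [59, 3, 158, 0],
], grip=50)

```text
clock: 9.48
position: [0.4693, -0.3202, 0.262]
ee_rot: [3.107, 0.466, 0.0]
force: [0.1, -0.7, 0.1]
width: 0.547
```

```bash
python3 - <<'E'
from h import *
o=arm.observe();go([.470,-.3180,.262],.3,o)
im=arm.get_image('wrist');save('w4',im)
E
```

```text
shift mm [ 1.3 -1.9  0. ] twist -0.002 yaw 0.298 pos [ 0.4693 -0.3202  0.262 ] F [ 0.11 -0.65  0.06] w 50.2 t 9.47
```

View pics/w4.png

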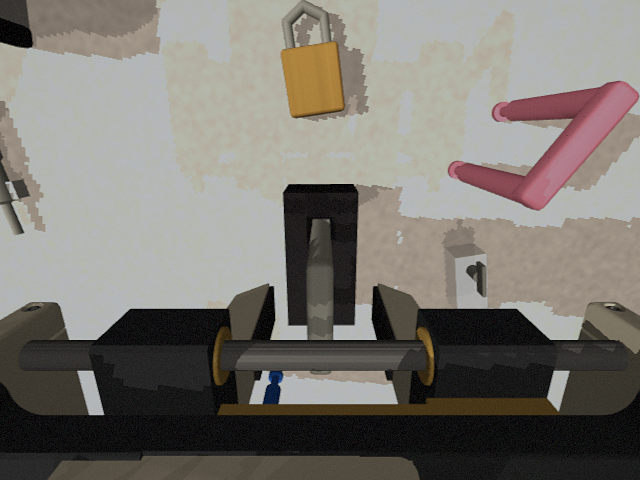

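```bash
python3 - <<'E'
from h import *
o=arm.observe();T=wT(o);M=R.from_rotvec(o['ee_rot']).as_matrix()
for u,v in((320,219),(320,372),(308,285),(333,285)): print(M.T@(onz('wrist',u,v,.109,T)-o['position'])*1000)
E
```

```text
[ 49.38697023  -1.57605091 153.23239965]
[-24.42334051  -1.79199877 153.19814838]
[ 20.29259811  -6.79763504 153.21623285]
[ 20.28968684   3.90338864 153.22178511]
```

Emit:
move_arm([
  [1.5, -1.5, 0, 0],
  [1.5, -1.5, 0, 0],
  [1.5, -1.5, 0, 0],
])

```text
clock: 9.9
position: [0.4703, -0.3182, 0.2619]
ee_rot: [3.107, 0.466, 0.0]
force: [1.0, 0.3, 0.6]
width: 0.547
```

Emit:
move_arm([
  [0, 0, 0, 0],
  [0, 0, 0, 0],
  [0, 0, 0, 0],
  [0, 0, 0, 0],
  [0, 0, 0, 0],
], grip=0, grip_force=50)

```text
clock: 10.52
position: [0.4702, -0.3183, 0.2617]
ee_rot: [3.107, 0.466, -0.0]
force: [-0.5, 0.1, 0.1]
width: 0.124
```

```bash
python3 - <<'E'
from h import *
o=arm.observe();go([.470,-.3180,.262],.3,o);print(o['ft_torque'])
E
```

```text
shift mm [-0.1 -0.3 -0.3] twist -0.002 yaw 0.298 pos [ 0.4702 -0.3183  0.2617] F [-0.51  0.07  0.08] w 11.3 t 10.53
[-0.00403764  0.01524737  0.01584981]
```

Emit:
move_arm([
  [0, 0, -10, 0],
  [0, 0, -25, 0],
  [0, 0, -50, 0],
  [0, 0, -80, 0],
  [0, 0, -110, 0],
  [0, 0, -120, 0],
  [0, 0, -120, 0],
  [0, 0, -120, 0],
])

```text
clock: 11.52
position: [0.4699, -0.318, 0.3806]
ee_rot: [-3.106, -0.466, 0.002]
force: [0.1, -0.1, -1.1]
width: 0.124
```

```bash
python3 - <<'E'
from h import *
o=arm.observe();u=np.array([np.cos(.165),np.sin(.165)]);go([.4831,.0147,.382],.165,o);print(o['ft_torque'])
im=arm.get_image('wrist');save('w5',im);np.save('w5.npy',im)
E
```

```text
shift mm [ 110.3 -314.2   -1.1] twist 0.133 yaw 0.298 pos [ 0.4699 -0.318   0.3806] F [ 0.07 -0.07 -1.1 ] w 11.4 t 11.53
[-0.01448527  0.00879861  0.02876464]
```

View pics/w5.png

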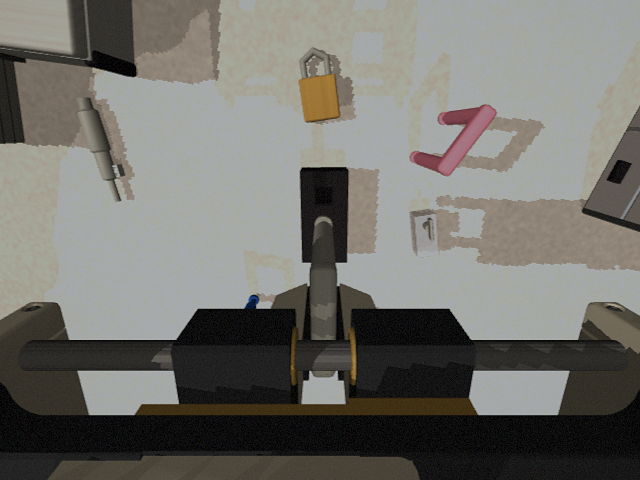

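```bash
python3 - <<'E'
from h import *
im=np.load('w5.npy');save('w5c',cv2.resize(im[200:390,280:365],None,fx=3.1*2,fy=3.1,interpolation=0))
i=arm.camera_info('wrist');A=i['T_tool_cam'];K=i['mtx']
def pr(p):
    q=np.linalg.inv(A)@np.r_[np.array(p)/1000,1];return (K@(q[:3]/q[2]))[:2].round(1)
for dx in(-1,0,1,2): print(dx,'tip bottom front',pr([22+dx+3.5,0,254]),'taper front',pr([22+dx+6,0,249]),'crown far top',pr([28+dx,0,153]),'crown near top',pr([-28+dx,0,153]))
E
```

```text
-1 tip bottom front [323.6 217.8] taper front [323.6 216. ] crown far top [323.9 270.7] crown near top [323.8 380.4]
0 tip bottom front [323.6 216.4] taper front [323.6 214.6] crown far top [323.9 268.5] crown near top [323.8 378.6]
1 tip bottom front [323.6 215. ] taper front [323.6 213.2] crown far top [323.9 266.3] crown near top [323.8 376.8]
2 tip bottom front [323.6 213.6] taper front [323.6 211.7] crown far top [323.9 264.1] crown near top [323.8 375.1]
```

View pics/w5c.png

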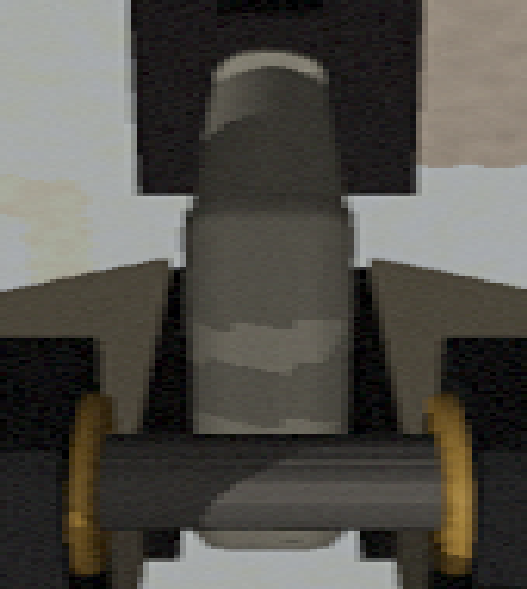

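Emit:
move_arm([
  [8, -22, 0, 0.01],
  [20, -58, 0, 0.02],
  [34, -98, 0, 0.04],
  [49, -140, 0, 0.06],
  [63, -180, 0, 0.08],
  [77, -220, 0, 0.1],
  [91, -260, 0, 0.12],
  [103, -293, 0, 0.133],
  [109, -310, 0, 0.133],
  [110, -314, 0, 0.133],
  [110, -314, 0, 0.133],
  [110, -314, 0, 0.133],
])

```text
clock: 13.08
position: [0.4832, 0.0131, 0.3815]
ee_rot: [3.131, 0.256, -0.001]
force: [-0.3, 0.8, -1.5]
width: 0.125
```

```bash
python3 - <<'E'
from h import *
o=arm.observe();go([.4831,.0147,.345],.165,o)
im=arm.get_image('wrist');save('w6',cv2.resize(im[80:330,220:430],None,fx=2.4*1.5,fy=2.4,interpolation=0));np.save('w6.npy',im)
im=arm.get_image('scene');save('s6',cv2.resize(im[150:290,250:370],None,fx=4.2,fy=4.2,interpolation=2));np.save('s6.npy',im)
E
```

```text
shift mm [ 0.2 -1.7 36.5] twist -0.002 yaw 0.163 pos [0.4832 0.0131 0.3815] F [-0.27  0.81 -1.52] w 11.5 t 13.07
```

View pics/w6.png

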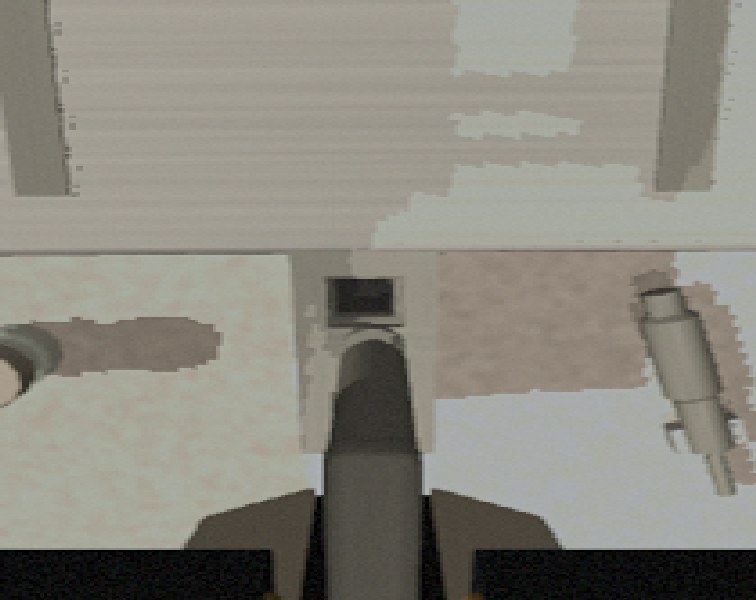

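View pics/s6.png

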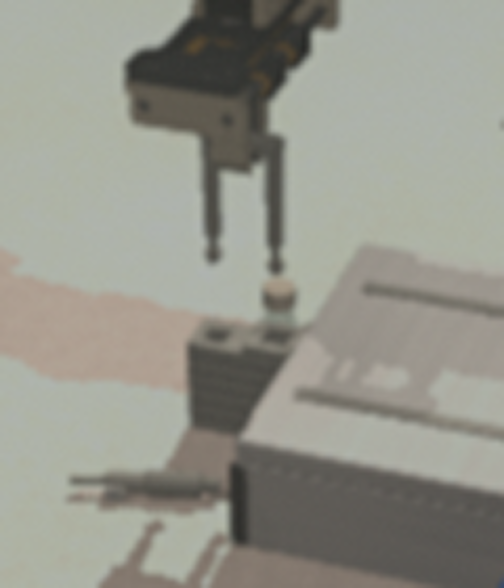

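```bash
python3 - <<'E'
from h import *
o=arm.observe();T=wT(o);M=R.from_rotvec(o['ee_rot']).as_matrix()
a=onz('wrist',321.3,206.1,.0765,T);print('eye world',a,'tool',M.T@(a-o['position'])*1000)
for u,v in((310.8,195.4),(331.7,195.4),(310.8,216.7)):
  q=onz('wrist',u,v,.0765,T);print(M.T@(q-o['position'])*1000)
u=np.array([np.cos(.165),np.sin(.165),0]);print('lock ctr',a-.022*u)
k=lambda x,y:(x/4.2+250,y/4.2+150)
# scene: tips now
for n,p,z in(('tipF',(276,270),.1275),('tipN',(213,262),.1275),('eye',(279,332),.0765),('hole',(218,333),.07)):
  print(n,onz('scene',*k(*p),z))
E
```

```text
eye world [0.5043526  0.01846982 0.0765    ] tool [ 21.73528776  -1.74716782 305.10908624]
[ 30.87484238 -10.54103264 305.10437232]
[ 30.87202129   6.99477033 305.10911563]
[ 12.50451917 -10.74783627 305.10901091]
lock ctr [0.4826514  0.01485627 0.0765    ]
tipF [0.50526778 0.02204495 0.1275    ]
tipN [0.46323222 0.01075458 0.1275    ]
eye [0.50487167 0.02577979 0.0765    ]
hole [0.46389813 0.01336558 0.07      ]
```

Emit:
move_arm([
  [0, -1.7, 10, 0],
  [0, -1.7, 25, 0],
  [0, -1.7, 38, 0],
  [0, -1.7, 45, 0],
  [0, -1.7, 47, 0],
  [0, -1.7, 47, 0],
])

```text
clock: 13.92
position: [0.4831, 0.0159, 0.3348]
ee_rot: [3.131, 0.259, 0.0]
force: [0.7, -0.3, -0.5]
width: 0.128
```

```bash
python3 - <<'E'
from h import *
o=arm.observe();go([.4829,.0148,.33],.165,o);print(o['ft_torque'])
im=arm.get_image('wrist');save('w7',cv2.resize(im[140:330,240:410],None,fx=2.6*1.5,fy=2.6,interpolation=0));np.save('w7.npy',im)
E
```

```text
shift mm [-0.4  1.1  4.8] twist -0.0 yaw 0.165 pos [0.4831 0.0159 0.3348] F [ 0.72 -0.26 -0.52] w 11.8 t 13.93
[ 0.02942959 -0.05588066 -0.0044941 ]
```

View pics/w7.png

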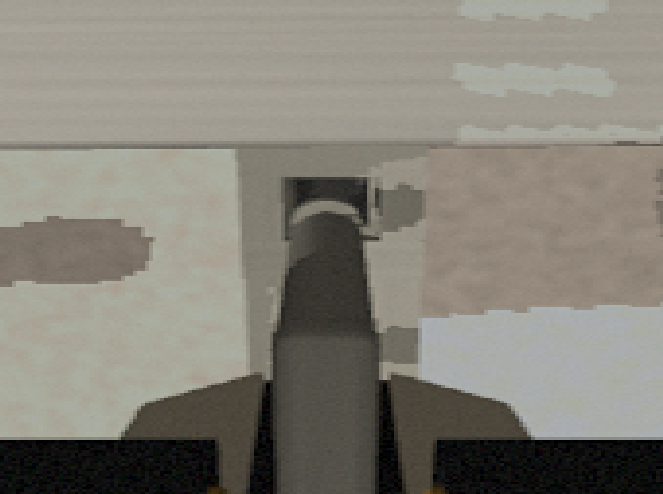

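```bash
python3 - <<'E'
from h import *
o=arm.observe();T=wT(o);M=R.from_rotvec(o['ee_rot']).as_matrix()
for u,v,z in((240+285/3.9,140+178/2.6,.0765),(240+372/3.9,140+178/2.6,.0765),(240+285/3.9,140+240/2.6,.0765),(240+326/3.9,140+203/2.6,.0805)):
  q=onz('wrist',u,v,z,T);print(M.T@(q-o['position'])*1000)
E
```

```text
[ 30.12255249  -7.33383669 258.49495347]
[ 30.12085542   8.51894159 258.49595175]
[ 12.45062397  -7.49599012 258.4859369 ]
[2.41025004e+01 1.34601622e-01 2.54492356e+02]
```

Emit:
move_arm([
  [0.4, 0.8, 0, 0],
  [0.4, 0.8, 2, 0],
  [0.4, 0.8, 4, 0],
  [0.4, 0.8, 6, 0],
  [0.4, 0.8, 8, 0],
  [0.4, 0.8, 9, 0],
  [0.4, 0.8, 10, 0],
  [0.4, 0.8, 10, 0],
])

```text
clock: 14.98
position: [0.4835, 0.0152, 0.3246]
ee_rot: [3.131, 0.258, -0.0]
force: [-0.1, -0.1, -1.5]
width: 0.128
```

```bash
python3 - <<'E'
from h import *
o=arm.observe();go([.4829,.0148,.32],.165,o);print(o['ft_torque'])
E
```

```text
shift mm [-0.7  0.3  4.6] twist -0.0 yaw 0.165 pos [0.4835 0.0152 0.3246] F [-0.11 -0.11 -1.46] w 11.8 t 14.97
[0.03255122 0.00169459 0.00707501]
```

Emit:
move_arm([
  [0, 0, 1, 0],
  [0, 0, 2, 0],
  [0, 0, 3, 0],
  [0, 0, 4, 0],
  [0, 0, 4, 0],
])

```text
clock: 15.6
position: [0.4835, 0.0152, 0.3206]
ee_rot: [3.131, 0.258, -0.0]
force: [0.2, -0.2, -2.0]
width: 0.126
```

```bash
python3 - <<'E'
from h import *
o=arm.observe();go([.4829,.0148,.31],.165,o);print(o['ft_torque'])
E
```

```text
shift mm [-0.6  0.3 10.6] twist -0.0 yaw 0.165 pos [0.4835 0.0152 0.3206] F [ 0.22 -0.16 -1.99] w 11.6 t 15.6
[ 0.02242798 -0.00638021  0.04128336]
```

Emit:
move_arm([
  [0, 0, 1, 0],
  [0, 0, 2, 0],
  [0, 0, 3, 0],
  [0, 0, 4, 0],
  [0, 0, 5, 0],
  [0, 0, 5, 0],
])

```text
clock: 16.35
position: [0.4835, 0.0151, 0.3157]
ee_rot: [3.131, 0.258, -0.0]
force: [-0.0, -0.1, -0.8]
width: 0.127
```

```bash
python3 - <<'E'
from h import *
o=arm.observe();go([.4829,.0148,.31],.165,o);print(o['ft_torque'])
E
```

```text
shift mm [-0.6  0.2  5.7] twist -0.0 yaw 0.165 pos [0.4835 0.0151 0.3157] F [-0.   -0.1  -0.84] w 11.6 t 16.35
[ 0.00593535  0.0184441  -0.01024639]
```

Emit:
move_arm([
  [0, 0, 2, 0],
  [0, 0, 4, 0],
  [0, 0, 6, 0],
  [0, 0, 8, 0],
  [0, 0, 10, 0],
  [0, 0, 10, 0],
])

```text
clock: 17.1
position: [0.4834, 0.0152, 0.3055]
ee_rot: [3.131, 0.258, -0.001]
force: [0.1, 0.3, -1.1]
width: 0.127
```

```bash
python3 - <<'E'
from h import *
o=arm.observe();go([.4829,.0148,.31],.165,o);print(o['ft_torque'])
E
```

```text
shift mm [-0.6  0.3 -4.5] twist -0.0 yaw 0.165 pos [0.4834 0.0152 0.3055] F [ 0.12  0.29 -1.1 ] w 11.6 t 17.1
[ 0.02414902  0.00845705 -0.03906677]
```

Emit:
move_arm([
  [0, 0, 2, 0],
  [0, 0, 4, 0],
  [0, 0, 6, 0],
  [0, 0, 8, 0],
  [0, 0, 10, 0],
  [0, 0, 10, 0],
])

```text
clock: 17.85
position: [0.4835, 0.0152, 0.2955]
ee_rot: [3.131, 0.258, -0.0]
force: [0.4, -0.5, -2.6]
width: 0.124
```

```bash
python3 - <<'E'
from h import *
o=arm.observe();go([.4829,.0148,.31],.165,o);print(o['ft_torque'])
E
```

```text
shift mm [ -0.6   0.3 -14.5] twist -0.0 yaw 0.165 pos [0.4835 0.0152 0.2955] F [ 0.43 -0.54 -2.62] w 11.3 t 17.85
[-0.02402507  0.01616154  0.01434956]
```

Emit:
move_arm([
  [0, 0, 2, 0],
  [0, 0, 4, 0],
  [0, 0, 6, 0],
  [0, 0, 8, 0],
  [0, 0, 8, 0],
])

```text
clock: 18.48
position: [0.4836, 0.0152, 0.2877]
ee_rot: [3.131, 0.259, 0.0]
force: [-0.4, -0.7, 1.8]
width: 0.124
```

```bash
python3 - <<'E'
from h import *
o=arm.observe();go([.4829,.0148,.31],.165,o);print(o['ft_torque'])
E
```

```text
shift mm [ -0.8   0.3 -22.3] twist -0.0 yaw 0.165 pos [0.4836 0.0152 0.2877] F [-0.43 -0.69  1.83] w 11.4 t 18.48
[ 0.03731353 -0.01666629  0.04596143]
```

Emit:
move_arm([
  [0, 0, 1.5, 0],
  [0, 0, 3, 0],
  [0, 0, 3, 0],
])

```text
clock: 18.85
position: [0.4836, 0.0152, 0.2847]
ee_rot: [3.131, 0.258, 0.0]
force: [-0.0, 0.6, 3.3]
width: 0.122
```

Emit:
move_arm([
  [0, 0, 1.5, 0],
  [0, 0, 3, 0],
  [0, 0, 3, 0],
])

```text
clock: 19.23
position: [0.4836, 0.0152, 0.2816]
ee_rot: [3.131, 0.258, 0.0]
force: [0.5, -0.4, 4.0]
width: 0.123
```

Emit:
move_arm([
  [0, 0, 1.5, 0],
  [0, 0, 3, 0],
  [0, 0, 3, 0],
])

```text
clock: 19.6
position: [0.4836, 0.0152, 0.2789]
ee_rot: [3.131, 0.258, 0.001]
force: [-0.7, 0.5, 6.3]
width: 0.125
```

Emit:
move_arm([
  [0, 0, 1, 0],
  [0, 0, 1, 0],
])

```text
clock: 19.85
position: [0.4836, 0.0152, 0.2779]
ee_rot: [3.131, 0.258, 0.001]
force: [-0.3, 0.4, 5.3]
width: 0.12
```

Emit:
move_arm([
  [0, 0, 1, 0],
  [0, 0, 1, 0],
])

```text
clock: 20.1
position: [0.4837, 0.0152, 0.277]
ee_rot: [3.131, 0.258, 0.001]
force: [-0.6, -0.1, 6.7]
width: 0.124
```

Emit:
move_arm([
  [0, 0, 1, 0],
  [0, 0, 1, 0],
])

```text
clock: 20.35
position: [0.4837, 0.0152, 0.276]
ee_rot: [3.131, 0.258, 0.001]
force: [-1.0, 1.4, 6.8]
width: 0.125
```

Emit:
move_arm([
  [0, 0, 1, 0],
  [0, 0, 1.5, 0],
  [0, 0, 1.5, 0],
])

```text
clock: 20.72
position: [0.4837, 0.0152, 0.2746]
ee_rot: [3.131, 0.258, 0.001]
force: [-0.3, -0.2, 8.7]
width: 0.119
```

Emit:
move_arm([
  [0, 0, 1, 0],
  [0, 0, 1.5, 0],
  [0, 0, 1.5, 0],
])

```text
clock: 21.1
position: [0.4835, 0.0152, 0.2728]
ee_rot: [3.131, 0.259, 0.0]
force: [-0.6, -0.5, 4.7]
width: 0.124
```

Emit:
move_arm([
  [0, 0, 1, 0],
  [0, 0, 1.5, 0],
  [0, 0, 1.5, 0],
])

```text
clock: 21.48
position: [0.4836, 0.0152, 0.2713]
ee_rot: [3.131, 0.258, 0.0]
force: [-0.2, 0.3, 6.3]
width: 0.127
```

Emit:
move_arm([
  [0, 0, 0.5, 0],
  [0, 0, 0.5, 0],
])

```text
clock: 21.72
position: [0.4836, 0.0152, 0.2709]
ee_rot: [3.131, 0.258, 0.0]
force: [0.0, 0.0, 5.5]
width: 0.127
```

Emit:
move_arm([
  [0, 0, 0.5, 0],
  [0, 0, 0.5, 0],
])

```text
clock: 21.98
position: [0.4836, 0.0152, 0.2703]
ee_rot: [3.131, 0.258, 0.0]
force: [0.2, -0.9, 5.9]
width: 0.125
```

Emit:
move_arm([
  [0, 0, 1, 0],
  [0, 0, 1, 0],
])

```text
clock: 22.22
position: [0.4836, 0.0152, 0.2693]
ee_rot: [3.131, 0.258, 0.0]
force: [-0.1, 0.1, 5.9]
width: 0.125
```

Emit:
move_arm([
  [0, 0, 1, 0],
  [0, 0, 1, 0],
])

```text
clock: 22.48
position: [0.4836, 0.0152, 0.2683]
ee_rot: [3.131, 0.258, 0.0]
force: [-0.4, 0.3, 5.6]
width: 0.124
```

```bash
python3 - <<'E'
from h import *
o=arm.observe();go([.4829,.0148,.31],.165,o);print(o['ft_torque'])
im=arm.get_image('wrist');save('w8',cv2.resize(im[180:400,240:410],None,fx=3.9,fy=2.6,interpolation=0))
im=arm.get_image('scene');save('s8',cv2.resize(im[150:290,250:370],None,fx=4.2,fy=4.2,interpolation=2))
E
```

```text
shift mm [ -0.7   0.3 -41.7] twist -0.0 yaw 0.165 pos [0.4836 0.0152 0.2683] F [-0.43  0.27  5.58] w 11.4 t 22.48
[ 0.01940244  0.10308266 -0.00073547]
```

View pics/w8.png

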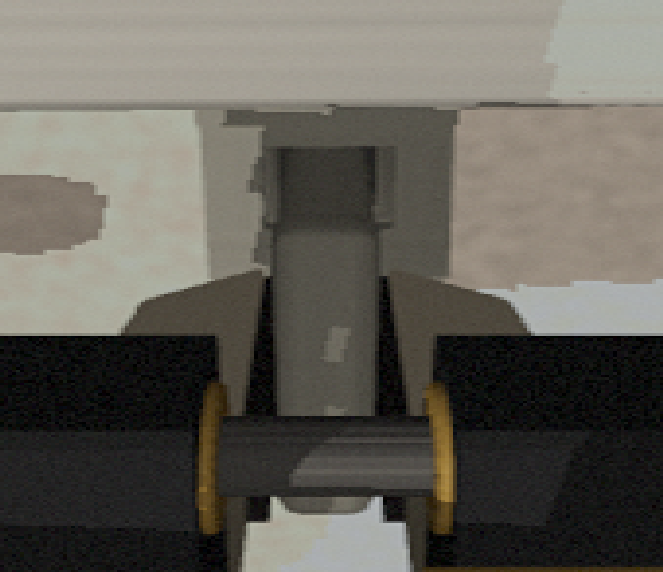

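View pics/s8.png

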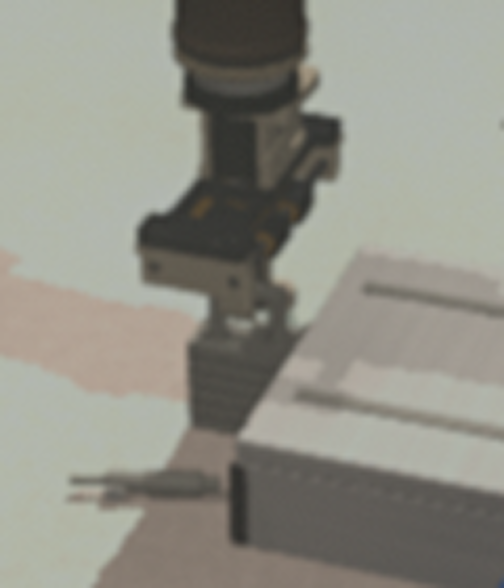

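Emit:
move_arm([
  [0, 0, 0.5, 0],
  [0, 0, 1, 0],
  [0, 0, 1, 0],
])

```text
clock: 22.95
position: [0.4835, 0.0152, 0.2672]
ee_rot: [3.131, 0.258, -0.0]
force: [-1.7, -0.2, 5.0]
width: 0.125
```

Emit:
move_arm([
  [0, 0, 0.5, 0],
  [0, 0, 1, 0],
  [0, 0, 1, 0],
])

```text
clock: 23.32
position: [0.4835, 0.0152, 0.2663]
ee_rot: [3.131, 0.258, 0.0]
force: [-0.9, -0.4, 6.4]
width: 0.123
```

Emit:
move_arm([
  [0, 0, 0.5, 0],
  [0, 0, 1, 0],
  [0, 0, 1, 0],
])

```text
clock: 23.7
position: [0.4837, 0.0152, 0.2657]
ee_rot: [3.131, 0.258, 0.001]
force: [-0.9, -0.8, 10.8]
width: 0.126
```

Emit:
move_arm([
  [0, 0, 0.5, 0],
  [0, 0, 0.5, 0],
])

```text
clock: 23.95
position: [0.4838, 0.0153, 0.2656]
ee_rot: [3.131, 0.258, 0.002]
force: [-2.7, -0.4, 15.2]
width: 0.125
```

Emit:
move_arm([
  [0, 0, 0.4, 0],
  [0, 0, 0.4, 0],
])

```text
clock: 24.2
position: [0.4839, 0.0153, 0.2655]
ee_rot: [3.131, 0.258, 0.003]
force: [-2.8, -0.5, 20.3]
width: 0.125
```

Emit:
move_arm([
  [0, 0, -1, 0],
  [0, 0, -2, 0],
  [0, 0, -2, 0],
])

```text
clock: 24.58
position: [0.4835, 0.0152, 0.2664]
ee_rot: [3.131, 0.258, 0.0]
force: [-0.6, 1.0, 6.1]
width: 0.123
```

Emit:
move_arm([
  [0, 0, -1, 0],
  [0, 0, -1.5, 0],
  [0, 0, -1.5, 0],
])

```text
clock: 24.95
position: [0.4833, 0.0151, 0.2675]
ee_rot: [3.131, 0.258, -0.001]
force: [-0.0, -0.1, 0.6]
width: 0.123
```

Emit:
move_arm([
  [0, 0, -0.8, 0],
  [0, 0, -0.8, 0],
  [0, 0, -0.8, 0],
])

```text
clock: 25.32
position: [0.4831, 0.0151, 0.268]
ee_rot: [3.131, 0.258, -0.002]
force: [0.9, -0.1, -10.8]
width: 0.123
```

The pawl holds: pulling up gently now gives −10.8 N. I'll relax the pull, let go and retreat.

Emit:
move_arm([
  [0, 0, 0.9, 0],
  [0, 0, 0.9, 0],
])

```text
clock: 25.58
position: [0.4834, 0.0151, 0.2678]
ee_rot: [3.131, 0.258, -0.0]
force: [-0.7, 0.1, -4.7]
width: 0.125
```

Emit:
move_arm([
  [0, 0, 0, 0],
  [0, 0, 0, 0],
  [0, 0, 0, 0],
  [0, 0, 0, 0],
  [0, 0, -15, 0],
  [0, 0, -40, 0],
  [0, 0, -80, 0],
  [-30, 0, -120, 0],
  [-70, 0, -140, 0],
  [-80, 0, -140, 0],
  [-80, 0, -140, 0],
], grip=45)

```text
clock: 26.95
position: [0.4043, 0.002, 0.4082]
ee_rot: [3.131, 0.258, 0.002]
force: [0.7, 0.5, -1.9]
width: 0.493
```

```bash
python3 - <<'E'
from h import *
o=arm.observe();go([.4829,.0148,.31],.165,o);T=wT(o);np.save('w9T.npy',T)
im=arm.get_image('wrist');np.save('w9.npy',im);save('w9',im);save('w9c',cv2.resize(im[80:230,250:400],None,fx=4,fy=4,interpolation=0))
im=arm.get_image('scene');save('s9',cv2.resize(im[150:290,250:370],None,fx=4.2,fy=4.2,interpolation=2))
E
```

```text
shift mm [79.5  0.2 98.3] twist -0.001 yaw 0.164 pos [0.4043 0.002  0.4082] F [ 0.71  0.5  -1.94] w 45.3 t 26.95
```

View pics/w9.png

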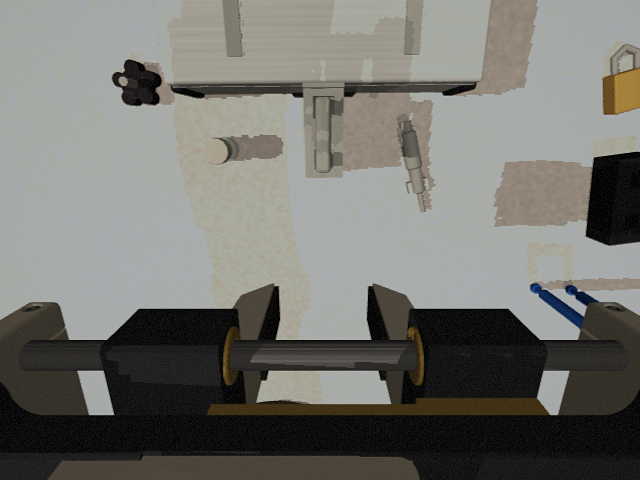

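View pics/w9c.png

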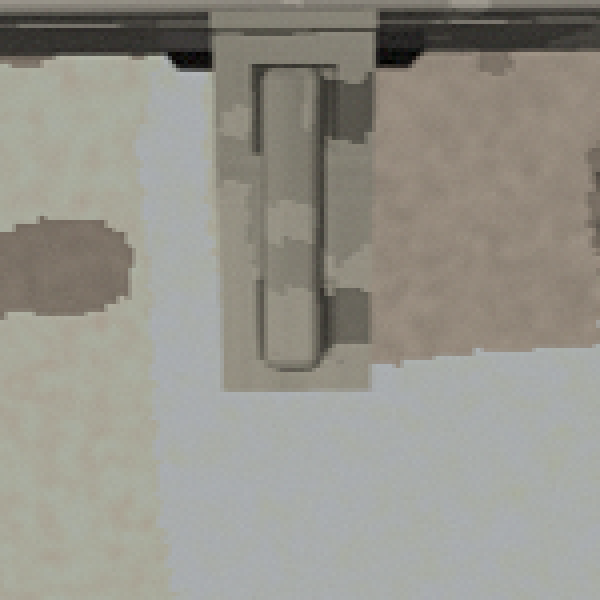

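View pics/s9.png

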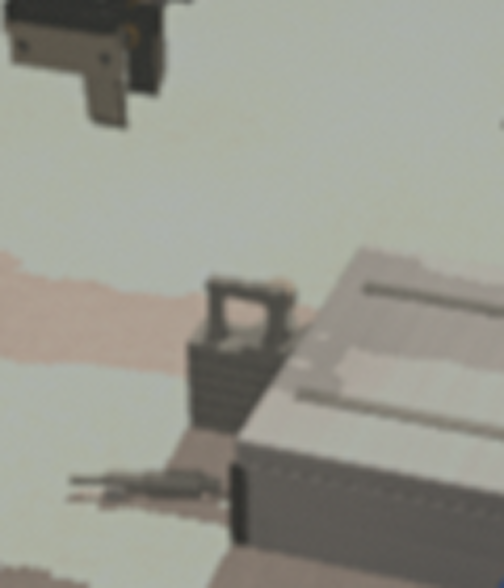

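```bash
python3 - <<'E'
from h import *
T=np.load('w9T.npy')
for z in(.10,.115,.13,.145):
  a=onz('wrist',250+292/4,80+66/4,z,T);b=onz('wrist',250+292/4,80+370/4,z,T);print(z,np.linalg.norm(a-b).round(4),((a+b)/2).round(4))
# scene: project candidate crown ends at various z
i=arm.camera_info('scene');P=np.linalg.inv(i['pose'])
u=np.array([np.cos(.165),np.sin(.165),0]);c=np.array([.483,.0147,0])
for z in(.108,.12,.135):
  for s in(-.028,.028):
    q=P@np.r_[c+s*u+[0,0,z+.006],1];p=i['mtx']@(q[:3]/q[2]);print(z,s,((p[:2]-[250,150])*4.2).round(0))
o=arm.observe();print(o['clock'],o['force'])
E
```

```text
0.1 0.0584 [0.4823 0.0151 0.1   ]
0.115 0.0554 [0.4825 0.0151 0.115 ]
0.13 0.0523 [0.4828 0.0151 0.13  ]
0.145 0.0493 [0.483  0.0152 0.145 ]
0.108 -0.028 [203. 277.]
0.108 0.028 [281. 291.]
0.12 -0.028 [203. 261.]
0.12 0.028 [281. 276.]
0.135 -0.028 [202. 242.]
0.135 0.028 [281. 256.]
27.05 [ 0.07780482  0.62598994 -0.1199259 ]
```

The scene view shows the crown ends at about (208,281) and (290,288), which matches a crown at about 0.108 m. The wrist view's crown length puts its top at about 0.112 m. The shackle is centred and still down, the lid is shut, and the bystanders look unmoved.

```bash
python3 - <<'E'
from h import *
print(arm.sign_off())
E
```

```text
the job is handed in; nothing more can be done
None
```

I shut the lid, pressing on it with up to about 24 N. I then lifted the steel shackle from the black block, put it through the hasp eye into the lock, and pressed it down to the hard stop at about 58 mm. I handed the job in at about 27 s; sign-off gave no verdict.

- **Click:** I did not see the click's own force peak clearly between readings. The force peaked at about 10 N near 49 mm and fell, but no hard stop followed, so I kept going. At the stop the tool read 20 N, so I put the push on the lock at about 22 N, under the 35 N limit.
- **Hold:** A gentle upward pull met −10.8 N, so the pawl had caught. After I let go, the crown stayed at about 0.108 m, against the 0.129 m limit.
- **Position:** The crown sat within about 1 mm of the lock's centre. The legs went in with almost no side force.
- **Lid and bystanders:** The last pictures show the lid shut with the hasp over the lock. The bystanders in view look unmoved. I checked this by eye only and did not measure them. The dish was not in the last close views, and the clamp block was last seen just after I lifted the shackle.

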